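# Park a bench mixer head on the upper catch bar of its lift stand

## Robot

A 6-joint arm with a two-finger parallel gripper is mounted at the origin on the work surface. World frame = base frame: x ahead of the robot, y to its left, z up, the work surface at z = 0. Lengths are in m, angles in rad, forces in N, time in s.
With the tool pointing down it reaches from about 0.4 to 0.825 m from the base axis. Payload 7 kg.
Tool frame: the origin (TCP) lies at the very end of the fingers, on their centre line; the grasp point (between the pads) lies 19 mm behind it; z points along the fingers, x is the direction in which the jaws open and shut, and the axes are right-handed (so a half turn about z gives the same grasp; the last joint's range is limited). The gripper opens to 85 mm and grips with 20 to 120 N. Pads are 22 mm wide; open, the fingers measure 114 mm over their backs; the gripper's body (76 mm by 85 mm) begins 54 mm behind the grasp point. The pads swing forward as they close: fully open they stand 13 mm farther back than shut.
Start: joints at [-0.975, 0.359, 0.012, 0, -1.224, -0.288], TCP at [0.204, -0.643, 0.231] pointing down, gripper open.
Joint ranges: [-3.07, 3.07], [-1.43, 2.12], [-1.02, 1.25], [-3.03, 1.67], [-3.05, -0], [-3.03, 3.03]. Speed limits (rad/s): [2.39, 2.39, 3.01, 3.14, 3.14, 3.14].

## Interface

Orientations are given as a unit quaternion [w, x, y, z].
In Python, from bench import ctrl, viewer gives the robot as it stands.
- The arm moves only by the shell command python3 -m crank 'ROWS'. ROWS is JSON, a list of rows, each a list of 5 numbers: the shift along the tool's x, y, z in units of 40 mm (1.0 is 40 mm), then the turn about the tool's z in units of 6 degrees (1.0 is 6 degrees), then the closure in counts, from 0 (fully open) to 255 (shut). In form: [[dx, dy, dz, spin, jaw], ...]. A call has 1 to 8 rows; each row shifts and turns the pose as measured when the row begins, along the tool's axes as they then stand; what a row does not reach is not made up. A row lasts 1/10 s, in which the tool goes at most 50 mm and 8.59 degrees, less where a joint would pass 70% of its speed; a pose out of reach is approached as far as the arm can. A call is refused whole if a number of a shift passes 1 or a number of a turn 1, either way. A call with a gripper value outside its range is refused whole. The fingers move at their own pace and stop on an object; the grip force is fixed at half the most. Time passes only in rows, so rows that do not move let the fingers close. It gives the time, the measured TCP pose, the force and the opening at its end, in the units of the state.
- ctrl.read_state(): the state, without advancing time (a new reading comes with each control period).
- viewer.capture(name): name is "scene" or "top" or "wrist"; returns the picture (420x560x3 uint8, red, green, blue); there is no depth.
- viewer.camera_model(name): a dict with "K" (3x3 intrinsics, pixels), "k1" (the pictures are not rectified: a ray, as slopes to the right and down, at radius r is drawn at 1 + k1 r^2 times it, then the intrinsics apply), "position" and "rotation" of the camera in the world. Camera axes: x right, y down, z forward; pixel columns grow to the right and rows downward; lengths in m; the calibration is good to about 2 mm. A picture is of the moment at which its call begins: read the wrist's pose just before it. camera_model takes no time and is no camera call; for the wrist camera it gives the pose at the moment of the call.
- ctrl.sign_off(): hands the job in, once; it reports no verdict.
The state is a dict: "time": time; "qpos": joint angles; "joint_vel": joint speeds; "joint_torque": joint torques, N m; "ee_pos": TCP position; "orientation": TCP orientation; "contact_force": force on the tool from outside, world axes, zero at the start; "wrist_torque": the same for the moment, N m; "width": opening from 0.0 (shut) to 1.0 (fully open).
Only numpy, scipy, OpenCV 4.12 (cv2) and the standard library are available. Lean on these libraries where they do the work, as an engineer would, in place of code of your own. Each camera call takes 0.05 s, during which the arm holds its last target.

## Task

Lift the mixer head by its handle until the pawl behind it has passed the upper catch bar and swung back upright, then slowly lower it until the pawl has seated on that bar and bears the head's weight, and only then let go. Do not let the head drop or force it down hard onto the bar, and leave the mixing jar and the other containers where they stand.

Things in the scene. Friction and masses are not known exactly. Their poses are not given: they have to be found in the camera images.
- stand: Lift stand, fixed to the bench: grey base plate 230 x 200 x 16 mm and, 75 mm behind its origin, two upright 20 mm aluminium profiles 120 mm apart (y = +-60) and 354 mm high, the mixer head in front of them. Origin: on the bench under the base; +x points from the head to the uprights, z up.
- lower_bar (a point): Middle of the lower of two 12 mm steel catch bars bolted across the rear of the uprights by black thumbscrews, 109 mm above the bench; it carries the head at the start. The upper bar is clamped 58 to 82 mm above it, wherever the last user wanted it: its height is not measured and has to be found by feel.
- handle (a point): Centre of the black carrying handle on top of the white mixer head: a straight bar 90 mm long along the stand's x, 16 mm wide, 16 mm high, on round posts 32 mm either side of its centre, 37 mm clear above the motor housing, 100 mm in front of the uprights, 240 mm above the bench at the start. Moves only straight up and down with the head.
- mixer (a joint): Height of the mixer head (m) above its place on the lower bar: 0 at the start, up positive. Head, carriage, pawl and stirrer slide on the uprights, 112 mm at most; they weigh about 7 to 10 N with 1.5 N of guide friction and sink if let go. Seated on the upper bar it reads that bar's height above the lower (0.058 to 0.082).
- pawl: Gravity pawl of dark steel, 24 mm wide, hung on the carriage between the uprights, its nose pointing back (+x) over the bars. Origin on its pivot pin (along the stand's y); its z axis is vertical when it hangs at rest on its stop. It can swing forward only; from rest a bar under the nose cannot push it further.
- pawl_seat (a point): Flat underside of the pawl's nose, 40 mm below the pivot, that sits on a bar. As the head rises, the upper bar pushes on the sloping top of the nose and swings the pawl forward, by about 0.45 rad at most; a little (less than 16 mm) above seating height it comes free of the bar and drops back upright. Bar, pawl and stop are rigid: 1 mm too low already presses hard.
- mixing_jar: Open white jar, 92 mm across, 60 mm high, standing on the stand's base round the stirrer (origin: centre of its underside). Leave it alone.
- green_lid_pot: White pot with green lid, 116 mm across, 88 mm high, beside the stand (origin: centre of its underside). Leave it alone.
- amber_bottle: Amber glass bottle with white cap, 64 mm across, 130 mm high, beside the stand (origin: centre of its underside). Leave it alone.
- white_pot: White pot with white lid, 92 mm across, 100 mm high, beside the stand (origin: centre of its underside). Leave it alone.

How it is judged:
On the way, in this order (a step that is already met when the one before it is completed fails the run):
1. the head has been raised until the pawl has passed the upper bar and swung back upright (value of joint mixer above 0.066 m and angle between pawl's own z axis and vertical below 0.08 rad), for 0.05 s.
2. the pawl has been lowered onto the upper bar and takes its weight (3 N or more) while the handle is still held (value of joint mixer between 0.055 and 0.085 m and contact force between pawl and anything else above 3 N and angle between pawl's own z axis and vertical below 0.08 rad and contact force between the fingers and anything else above 0.5 N), for 0.1 s.
At the end, for the whole second after the job is handed in: The head hangs at rest on the upper bar: the pawl is upright (within 0.08 rad), bears at least 5 N, the head stands 55 to 85 mm above its starting place, and jar, pots and bottle are within 15 mm of where they were (value of joint mixer between 0.055 and 0.085 m and contact force between pawl and anything else above 5 N and angle between pawl's own z axis and vertical below 0.08 rad and velocity of joint mixer between -0.01 and 0.01 m/s and distance of each of mixing_jar, green_lid_pot, amber_bottle, white_pot from where it was at the start of the episode below 0.015 m); the robot touches nothing.
It fails at once if the head is let drop (sinks faster than 0.2 m/s) (velocity of joint mixer below -0.2 m/s).
It fails at once if the pawl is forced or slammed onto a bar (more than 30 N on the pawl; the head's weight is 7 to 10 N of it) (contact force between pawl and anything else above 30 N).
It fails at once if the jar, a pot or the bottle is pushed about (20 mm) or knocked over (distance of any of mixing_jar, green_lid_pot, amber_bottle, white_pot from where it was at the start of the episode above 0.02 m or angle between any of mixing_jar, green_lid_pot, amber_bottle, white_pot's own z axis and vertical above 0.3 rad).
It also fails if it takes over 51 s, if anything falls off the work surface, if the arm or the gripper's body presses on something with over 40 N, if the wrist force passes 120 N, or if a joint passes its speed limit or range.

## Working session

There is one attempt and no reset: what is moved stays moved. The work goes in short steps, Python scripts to look and compute and a shell command to move; the robot and the scene stay as the last step left them, time stands still between calls to the robot, and variables do not carry over. Pictures are saved under pics/ and viewed, and the job is handed in when it is done.

```bash
ls; mkdir -p pics; python3 - <<'E'
from bench import ctrl, viewer
import cv2, json
s=ctrl.read_state()
print({k:(v if not hasattr(v,'round') else v) for k,v in s.items()})
for n in ("scene","top"):
    m=viewer.camera_model(n); print(n,m)
    cv2.imwrite(f"pics/{n}0.png",viewer.capture(n)[:,:,::-1])
E
```

```text
pics
{'time': 0.0, 'qpos': array([-9.74901310e-01,  3.59385883e-01,  1.10814813e-02, -3.44743620e-04,
       -1.22407796e+00, -2.88099798e-01]), 'joint_vel': array([-0.00025849, -0.00149474, -0.00077877, -0.00088227,  0.00136958,
       -0.00139222]), 'joint_torque': array([ 4.38610778e-04, -5.83318162e+01,  2.93423581e+01,  6.93665922e+00,
       -5.99253341e-03,  5.95854203e-05]), 'ee_pos': array([ 0.20433454, -0.64284346,  0.23037514]), 'orientation': array([-6.92149271e-04,  5.90403770e-01,  8.07107634e-01,  4.19607284e-04]), 'contact_force': array([ 0.37268517, -0.45999054,  0.17507073]), 'wrist_torque': array([ 0.03523469, -0.00596633,  0.01956598]), 'width': 0.9974642858286591}
scene {'K': array([[478.11696304,   0.        , 280.57402773],
       [  0.        , 478.11696304, 211.41082363],
       [  0.        ,   0.        ,   1.        ]]), 'k1': 0.0510915538825739, 'position': array([1.16916354, 0.35616729, 0.92344851]), 'rotation': array([-0.17084625,  0.47701787,  0.8132993 , -0.28602407])}
top {'K': array([[410.35508096,   0.        , 281.51948942],
       [  0.        , 410.35508096, 212.22045343],
       [  0.        ,   0.        ,   1.        ]]), 'k1': -0.0882369238674901, 'position': array([0.51567348, 0.08048085, 1.13401228]), 'rotation': array([-0.03678425,  0.70867248, -0.70249495,  0.05413942])}
```

View pics/scene0.png

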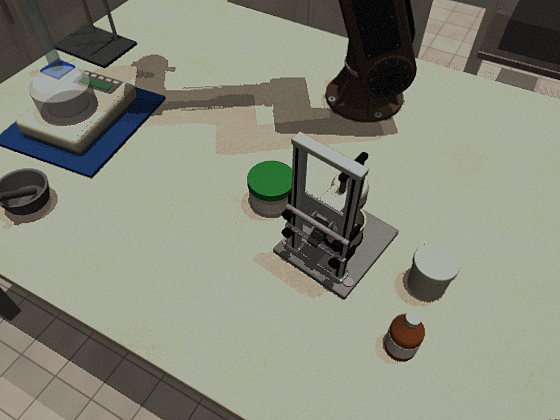

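View pics/top0.png

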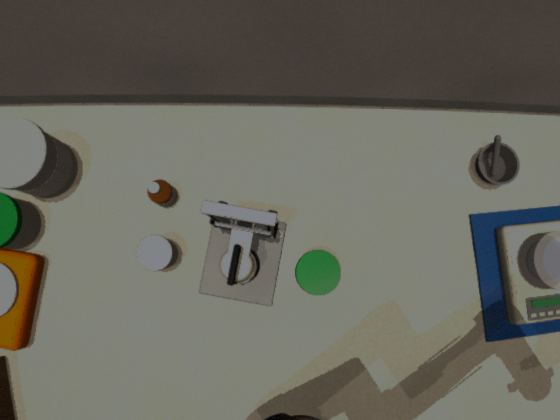

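Scene: stand in the middle with the uprights on the far side (+x), and the black handle near (234,265) in the top view. I'll enlarge both views.

```bash
python3 - <<'E'
import cv2
a=cv2.imread("pics/top0.png")[185:315,185:300]; a=cv2.convertScaleAbs(a,alpha=1.6)
cv2.imwrite("pics/topc.png",cv2.resize(a,None,fx=4.5,fy=4.5,interpolation=cv2.INTER_CUBIC))
a=cv2.imread("pics/scene0.png")[125:300,265:405]; a=cv2.convertScaleAbs(a,alpha=1.6)
cv2.imwrite("pics/scenec.png",cv2.resize(a,None,fx=3.4,fy=3.4,interpolation=cv2.INTER_CUBIC))
E
```

```text
(no output)
```

View pics/topc.png

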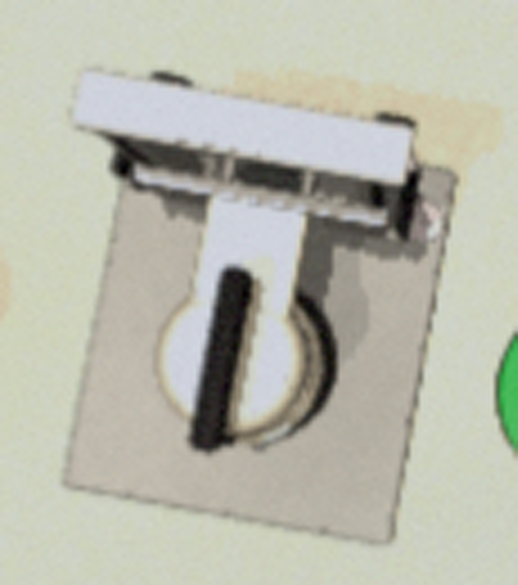

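View pics/scenec.png

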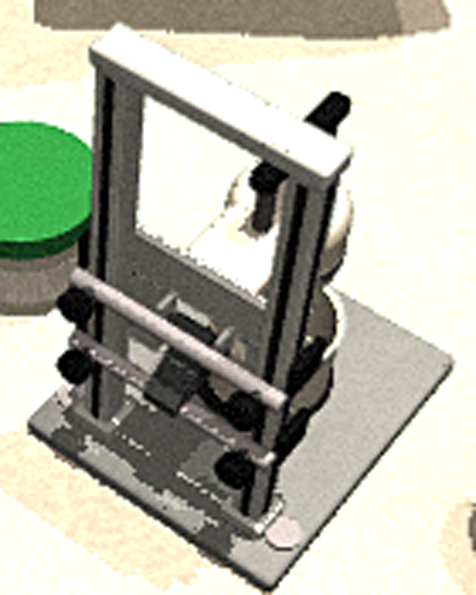

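```bash
cat > h.py <<'E'
import numpy as np, cv2
from scipy.spatial.transform import Rotation as R
from bench import ctrl, viewer
def ray(name,uv,m=None):
    m=m or viewer.camera_model(name); K=m["K"]; q=m["rotation"]
    d=(np.array(uv,float)-[K[0,2],K[1,2]])/K[0,0]
    p=d.copy()
    for _ in range(30): p=d/(1+m["k1"]*(p@p))
    return np.array(m["position"]), R.from_quat(np.roll(q,-1)).apply([p[0],p[1],1])
def onz(name,uv,z,m=None):
    o,d=ray(name,uv,m); return o+d*(z-o[2])/d[2]
def proj(name,P,m=None):
    m=m or viewer.camera_model(name); K=m["K"]
    c=R.from_quat(np.roll(m["rotation"],-1)).inv().apply(np.array(P)-m["position"])
    p=c[:2]/c[2]; p=p*(1+m["k1"]*(p@p)); return p*K[0,0]+[K[0,2],K[1,2]]
E
python3 - <<'E'
from h import *
c=lambda u,v:(u/4.5+185,v/4.5+185)
f=onz("top",c(236,267),.248); n=onz("top",c(206,450),.248)
print("handle",f,n,(f+n)/2,np.linalg.norm(f-n),np.degrees(np.arctan2(*(f-n)[1::-1])))
B=[onz("top",c(*p),.016) for p in((455,170),(392,543),(65,487))]
print(B)
e=B[1]-B[2];print(np.linalg.norm(e),np.linalg.norm(B[0]-B[1]),np.degrees(np.arctan2(e[0],-e[1])),np.degrees(np.arctan2(*(B[0]-B[1])[1::-1])))
print("centre",(B[0]+B[2])/2)
s=lambda u,v:(u/3.4+265,v/3.4+125)
f=onz("scene",s(262,178),.248);n=onz("scene",s(340,102),.248);print("scene handle",f,n,(f+n)/2)
T=[onz("top",c(*p),.36) for p in((90,70),(415,120),(70,120),(408,180))];print(T)
E
```

```text
handle [0.55971915 0.15353979 0.248     ] [0.47292206 0.16614461 0.248     ] [0.5163206 0.1598422 0.248    ] 0.08770756811959834 -8.262829628815785
[array([0.63144922, 0.0407041 , 0.016     ]), array([0.40770091, 0.07691469, 0.016     ]), array([0.43890792, 0.27235349, 0.016     ])]
0.19791463508695964 0.22665945983118604 -9.072210823820093 -9.192831112021008
centre [0.53517857 0.15652879 0.016     ]
scene handle [0.55928788 0.15596575 0.248     ] [0.48107587 0.17056314 0.248     ] [0.52018187 0.16326445 0.248     ]
[array([0.63683718, 0.20788628, 0.36      ]), array([0.61690519, 0.06998381, 0.36      ]), array([0.61539133, 0.21567362, 0.36      ]), array([0.59140236, 0.07271527, 0.36      ])]
```

```bash
python3 -m crank '[[0,0,-1,1,0],[0,0,-1,1,0],[0,0,-1,1,0],[0,0,-0.5,1,0],[0,0,0,0.5,0]]'; python3 - <<'E'
from h import *
for p in((500,225),(470,215),(520,230)): print(p,onz("top",p,.05))
print(ctrl.read_state()["qpos"])
E
```

```text
time: 0.6
ee_pos: [0.2037, -0.6417, 0.3712]
orientation: [-0.005, 0.768, 0.64, 0.001]
contact_force: [0.0, -0.9, -0.5]
width: 1.001
(500, 225) [ 0.62673892 -0.5499158   0.05      ]
(470, 215) [ 0.65375849 -0.46365815  0.05      ]
(520, 230) [ 0.61315014 -0.60884935  0.05      ]
[-9.75319696e-01  3.15221436e-01  2.59140123e-01 -1.38248031e-03
 -1.52518721e+00 -7.77301807e-01]
```

```bash
python3 -m crank '[[1,0.5,0,0,0],[1,0.5,0,0,0],[1,0.5,0,0,0],[1,0.5,0,0,0],[1,0.5,0,0,0],[1,0.5,0,0,0],[1,0.5,0,0,0],[1,0.5,0,0,0]]';python3 -m crank '[[1,0.2,0,0,0],[1,0,0,0,0],[1,0,0,0,0],[1,0,0,0,0],[1,0,0,0,0],[1,0,0,0,0],[0,0,0,0,0]]'
```

```text
time: 1.4
ee_pos: [0.4231, -0.3498, 0.3689]
orientation: [-0.008, 0.772, 0.635, 0.001]
contact_force: [1.5, -1.2, 0.2]
width: 0.997
time: 2.1
ee_pos: [0.4794, -0.1015, 0.3686]
orientation: [-0.011, 0.771, 0.637, 0.0]
contact_force: [0.1, -0.2, 1.1]
width: 0.999
```

```bash
python3 -m crank '[[1,0,0,-0.2,0],[1,0,0,0,0],[1,0,0,0,0],[1,0,0,0,0],[1,0,0,0,0],[0.6,0,0,0,0],[0,0,0,0,0]]'; python3 - <<'E'
from h import *
s=ctrl.read_state(); m=viewer.camera_model("wrist"); im=viewer.capture("wrist")
print(s["ee_pos"],R.from_quat(np.roll(s["orientation"],-1)).as_matrix().round(4).tolist(),m)
cv2.imwrite("pics/w1.png",im[:,:,::-1])
E
```

```text
time: 2.8
ee_pos: [0.5171, 0.1263, 0.3697]
orientation: [-0.011, 0.764, 0.645, -0.002]
contact_force: [0.2, 0.1, -0.2]
width: 0.999
[0.51714474 0.1263256  0.36974294] [[0.1673, 0.9858, -0.0171], [0.9858, -0.167, 0.0153], [0.0122, -0.0194, -0.9997]] {'K': array([[372.24463844,   0.        , 285.55591353],
       [  0.        , 372.24463844, 208.12276811],
       [  0.        ,   0.        ,   1.        ]]), 'k1': -0.09570652729533793, 'position': array([0.43801824, 0.13693353, 0.51474178]), 'rotation': array([0.11173955, 0.75561   , 0.63731118, 0.10199148])}
```

View pics/w1.png

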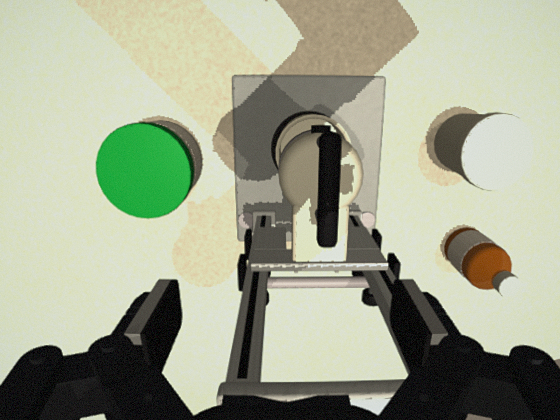

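```bash
python3 - <<'E'
import cv2
a=cv2.imread("pics/w1.png")[100:280,240:400]; a=cv2.convertScaleAbs(a,alpha=1.8,beta=20)
cv2.imwrite("pics/w1c.png",cv2.resize(a,None,fx=3.3,fy=3.3,interpolation=cv2.INTER_CUBIC))
from h import *
m=viewer.camera_model("wrist")
n=onz("wrist",(330,132),.248,m);f=onz("wrist",(327,246),.248,m)
print(n,f,(n+f)/2,np.linalg.norm(n-f),np.degrees(np.arctan2(*(f-n)[1::-1])))
E
```

```text
[0.47019028 0.16557578 0.248     ] [0.55664745 0.15161503 0.248     ] [0.51341887 0.15859541 0.248     ] 0.08757707524905714 -9.172711543260002
```

View pics/w1c.png

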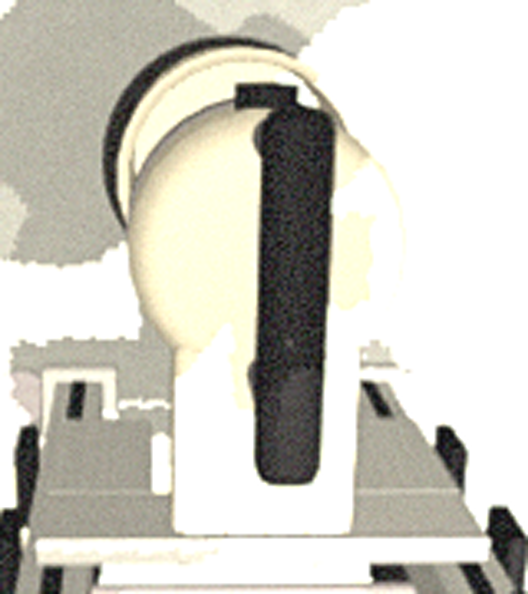

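```bash
python3 -m crank '[[0.76,-0.14,0,0,0],[0,0,0,0.1,0],[0,0,1,0,0],[0,0,1,0,0],[0,0,0,0,0]]'; python3 - <<'E'
from h import *
s=ctrl.read_state(); m=viewer.camera_model("wrist"); im=viewer.capture("wrist")
M=R.from_quat(np.roll(s["orientation"],-1)).as_matrix()
print(s["ee_pos"],M.round(4).tolist())
g=np.array([.514,.1595,.24])-(s["ee_pos"]-.019*M[:,2]); print("to go units",(M.T@g)/.04)
cv2.imwrite("pics/w2.png",im[:,:,::-1])
E
```

```text
time: 3.35
ee_pos: [0.5153, 0.1533, 0.2891]
orientation: [-0.011, 0.769, 0.64, -0.001]
contact_force: [0.7, -0.7, 0.6]
width: 1.003
[0.51531753 0.15332864 0.28914774] [[0.1819, 0.9832, -0.0157], [0.9832, -0.1816, 0.0152], [0.0121, -0.0182, -0.9998]]
to go units [ 0.13082392 -0.03801649  1.70626601]
```

View pics/w2.png

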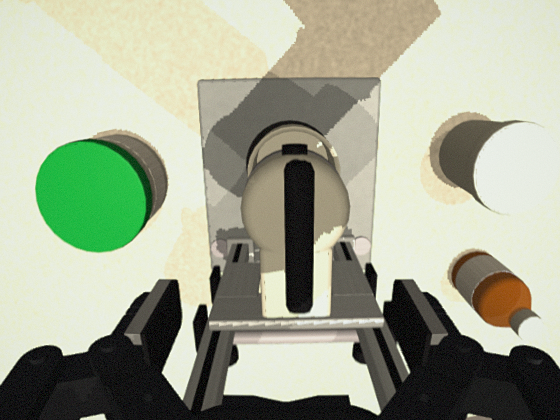

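The handle is centred between the jaws: its top face runs from (298,165) to (298,311), with the fingers at 165 and 410. I'll go down to grasp height.

```bash
python3 - <<'E'
from h import *
m=viewer.camera_model("wrist")
n=onz("wrist",(298,163),.248,m);f=onz("wrist",(299,312),.248,m)
print((n+f)/2,np.linalg.norm(n-f),np.degrees(np.arctan2(*(f-n)[1::-1])))
E
python3 -m crank '[[0.12,-0.04,0.8,-0.2,0],[0,0,0.7,0,0],[0,0,0.2,0,0],[0,0,0,0,0]]'
```

```text
[0.51771372 0.16020816 0.248     ] 0.08867700180065656 -9.438102234633341
time: 3.8
ee_pos: [0.5206, 0.1585, 0.233]
orientation: [-0.008, 0.762, 0.647, 0.006]
contact_force: [0.4, -0.3, 0.3]
width: 0.999
```

```bash
python3 -m crank '[[0.02,-0.12,0.3,0,0],[0,0,0,0,0]]'; python3 - <<'E'
from h import *
s=ctrl.read_state(); M=R.from_quat(np.roll(s["orientation"],-1)).as_matrix()
print(s["ee_pos"],M.round(4).tolist())
cv2.imwrite("pics/w3.png",viewer.capture("wrist")[:,:,::-1])
E
```

```text
time: 4.0
ee_pos: [0.5175, 0.1606, 0.2239]
orientation: [-0.007, 0.762, 0.647, 0.009]
contact_force: [-0.9, 0.7, -0.1]
width: 1.002
[0.5174843  0.1605891  0.22388337] [[0.1623, 0.9867, 0.0041], [0.9865, -0.1624, 0.0217], [0.0221, 0.0005, -0.9998]]
```

View pics/w3.png

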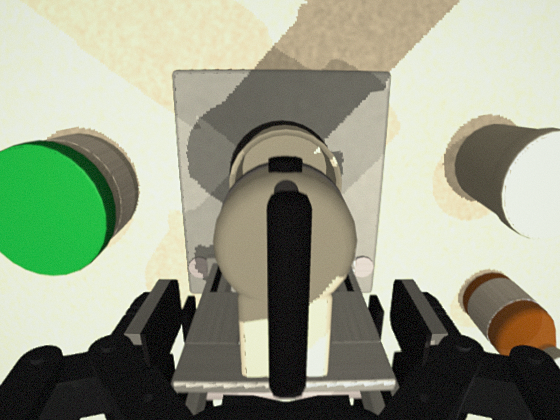

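```bash
python3 -m crank '[[0,0,0.1,0,120],[0,0,0,0,255],[0,0,0,0,255],[0,0,0,0,255],[0,0,0,0,255],[0,0,0,0,255],[0,0,0,0,255],[0,0,0,0,255]]'; python3 -c "
from bench import ctrl
s=ctrl.read_state();print(s['contact_force'],s['wrist_torque'],s['ee_pos'])"
```

```text
time: 4.85
ee_pos: [0.5193, 0.1611, 0.2234]
orientation: [-0.006, 0.762, 0.647, 0.011]
contact_force: [0.9, -0.5, 1.0]
width: 0.174
[ 0.91875771 -0.50720926  1.03652446] [-0.28768409  0.15238923 -0.22445561] [0.51933252 0.16112783 0.22335165]
```

```bash
python3 -m crank '[[0,0,-0.15,0,255],[0,0,-0.15,0,255],[0,0,-0.15,0,255],[0,0,-0.15,0,255]]';python3 -m crank '[[0.005,0,-0.2,0,255],[0.005,0,-0.2,0,255],[0.005,0,-0.2,0,255]]'
```

```text
time: 5.25
ee_pos: [0.5193, 0.1611, 0.2426]
orientation: [-0.007, 0.762, 0.647, 0.009]
contact_force: [5.4, 0.8, -10.5]
width: 0.177
time: 5.55
ee_pos: [0.5192, 0.1611, 0.2626]
orientation: [-0.007, 0.763, 0.646, 0.007]
contact_force: [5.0, 0.3, -10.8]
width: 0.173
```

```bash
for i in 1; do python3 -m crank '[[0,0,-0.2,0,255],[0,0,-0.2,0,255]]'; done | egrep 'ee_pos|force'; python3 -m crank '[[0,0,-0.15,0,255],[0,0,-0.15,0,255]]'| egrep 'ee_pos|force'; python3 - <<'E'
from h import *
cv2.imwrite("pics/s1.png",cv2.resize(viewer.capture("scene")[125:300,265:405,::-1],None,fx=3.4,fy=3.4))
E
```

```text
ee_pos: [0.5191, 0.1611, 0.2758]
contact_force: [5.4, -0.2, -11.3]
ee_pos: [0.5191, 0.1611, 0.2859]
contact_force: [5.3, 1.5, -11.5]
```

View pics/s1.png

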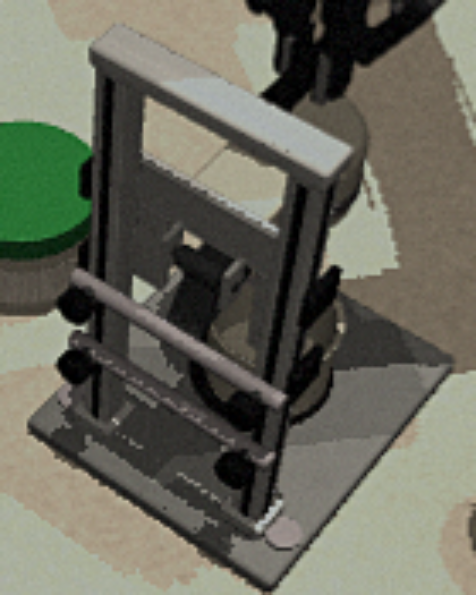

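```bash
python3 - <<'E'
from h import *
s=lambda u,v:(u/3.4+265,v/3.4+125)
yaw=np.radians(-9.2); ex=np.array([np.cos(yaw),np.sin(yaw),0])
O=np.array([.5155,.160,0])+.1*ex   # uprights
for d in (.012,.016,.020):
  for a in ((78,275),(285,402),(75,338),(270,459),(262,402-14),(262,455)):
    o,r=ray("scene",s(*a)); t=((O-o)@ex+d)/(r@ex); P=o+t*r; print(d,a,P.round(4))
E
for i in 1 2 3; do python3 -m crank '[[0,0,-0.15,0,255]]'| egrep 'ee_pos|force';done
```

```text
0.012 (78, 275) [0.6142 0.0687 0.1679]
0.012 (285, 402) [0.6379 0.2154 0.1668]
0.012 (75, 338) [0.614  0.0677 0.1045]
0.012 (270, 459) [0.6376 0.2132 0.1058]
0.012 (262, 388) [0.6354 0.2    0.1668]
0.012 (262, 455) [0.6367 0.2077 0.1048]
0.016 (78, 275) [0.6186 0.071  0.174 ]
0.016 (285, 402) [0.6422 0.2165 0.1728]
0.016 (75, 338) [0.6184 0.07   0.111 ]
0.016 (270, 459) [0.6418 0.2143 0.1123]
0.016 (262, 388) [0.6397 0.2013 0.1729]
0.016 (262, 455) [0.6409 0.2089 0.1113]
0.02 (78, 275) [0.623  0.0733 0.18  ]
0.02 (285, 402) [0.6464 0.2177 0.1789]
0.02 (75, 338) [0.6229 0.0723 0.1176]
0.02 (270, 459) [0.646  0.2155 0.1188]
0.02 (262, 388) [0.6439 0.2025 0.1789]
0.02 (262, 455) [0.6452 0.21   0.1179]
ee_pos: [0.5191, 0.1611, 0.2921]
contact_force: [4.0, 0.2, -10.6]
ee_pos: [0.5191, 0.1611, 0.2979]
contact_force: [4.7, 1.1, -10.3]
ee_pos: [0.5191, 0.1611, 0.3039]
contact_force: [4.4, 1.6, -10.5]
```

```bash
python3 - <<'E'
from h import *
cv2.imwrite("pics/s2.png",cv2.resize(viewer.capture("scene")[125:300,265:405,::-1],None,fx=3.4,fy=3.4))
cv2.imwrite("pics/w4.png",viewer.capture("wrist")[:,:,::-1])
E
```

```text
(no output)
```

View pics/s2.png

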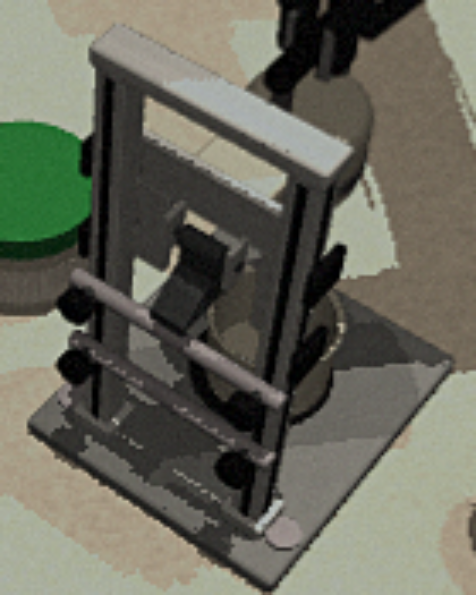

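View pics/w4.png

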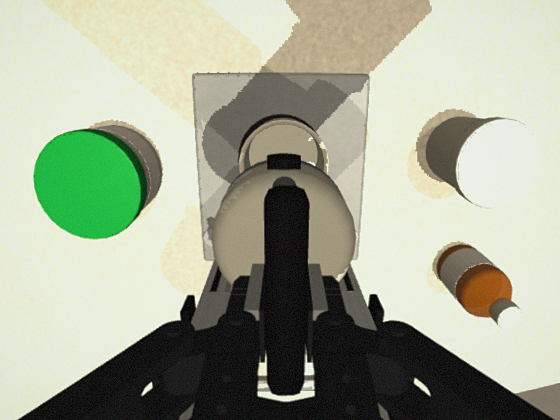

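```bash
python3 -m crank '[[0,0,-0.15,0,255],[0,0,-0.05,0,255],[0,0,0,0,255]]'; python3 -m crank '[[0,0,0.08,0,255]]'| egrep 'ee_pos|force'; python3 -m crank '[[0,0,0.08,0,255]]'| egrep 'ee_pos|force';python3 -m crank '[[0,0,0.08,0,255]]'| egrep 'ee_pos|force'
```

```text
time: 6.7
ee_pos: [0.5191, 0.1611, 0.3126]
orientation: [-0.009, 0.763, 0.646, 0.005]
contact_force: [3.8, 0.7, -9.7]
width: 0.173
ee_pos: [0.5191, 0.1611, 0.3098]
contact_force: [2.6, 1.5, -6.5]
ee_pos: [0.5191, 0.1611, 0.3064]
contact_force: [3.2, 0.3, -7.0]
ee_pos: [0.5191, 0.1611, 0.3029]
contact_force: [3.2, 0.4, -7.3]
```

Lowering carries about 7 N. I'll go down slowly, in finer steps as I near the expected seat at about 0.285.

```bash
python3 -m crank '[[0,0,0.08,0,255],[0,0,0.06,0,255]]'| egrep 'ee_pos|force';  python3 -m crank '[[0,0,0.05,0,255]]'| egrep 'ee_pos|force';python3 -m crank '[[0,0,0.05,0,255]]'| egrep 'ee_pos|force'
```

```text
ee_pos: [0.5191, 0.1611, 0.2966]
contact_force: [3.5, 1.0, -6.8]
ee_pos: [0.5191, 0.1611, 0.2942]
contact_force: [1.8, 0.5, -6.7]
ee_pos: [0.5191, 0.1611, 0.292]
contact_force: [3.1, -0.1, -7.0]
```

```bash
python3 -m crank '[[0,0,0.03,0,255]]'| egrep 'ee_pos|force'; python3 -m crank '[[0,0,0.025,0,255]]'| egrep 'ee_pos|force'
```

```text
ee_pos: [0.5191, 0.1611, 0.2906]
contact_force: [3.4, 0.4, -7.0]
ee_pos: [0.5191, 0.1611, 0.2895]
contact_force: [3.0, 0.2, -5.4]
```

```bash
python3 -m crank '[[0,0,0.02,0,255]]'| egrep 'ee_pos|force'; python3 -m crank '[[0,0,0.02,0,255]]'| egrep 'ee_pos|force'
```

```text
ee_pos: [0.5191, 0.1611, 0.2886]
contact_force: [3.8, -0.1, -6.5]
ee_pos: [0.5191, 0.1611, 0.2878]
contact_force: [2.9, 0.6, -6.9]
```

```bash
python3 -m crank '[[0,0,0.02,0,255]]'| egrep 'ee_pos|force'; python3 -m crank '[[0,0,0.02,0,255]]'| egrep 'ee_pos|force'
```

```text
ee_pos: [0.5191, 0.1611, 0.287]
contact_force: [2.8, -0.2, -6.4]
ee_pos: [0.5191, 0.1611, 0.2861]
contact_force: [3.2, 0.7, -7.2]
```

```bash
python3 -m crank '[[0,0,0.015,0,255]]'| egrep 'ee_pos|force'
```

```text
ee_pos: [0.5191, 0.1611, 0.2855]
contact_force: [3.5, 0.3, -7.0]
```

```bash
python3 -m crank '[[0,0,0.015,0,255]]'| egrep 'ee_pos|force'
```

```text
ee_pos: [0.5191, 0.1611, 0.2849]
contact_force: [3.6, -0.7, -6.6]
```

```bash
python3 -m crank '[[0,0,0.015,0,255]]'| egrep 'ee_pos|force'
```

```text
ee_pos: [0.5191, 0.1611, 0.2843]
contact_force: [3.2, 0.0, -8.1]
```

```bash
python3 - <<'E'
from h import *
cv2.imwrite("pics/s3.png",cv2.resize(viewer.capture("scene")[195:260,295:365,::-1],None,fx=8,fy=8,interpolation=cv2.INTER_CUBIC))
E
```

```text
(no output)
```

View pics/s3.png

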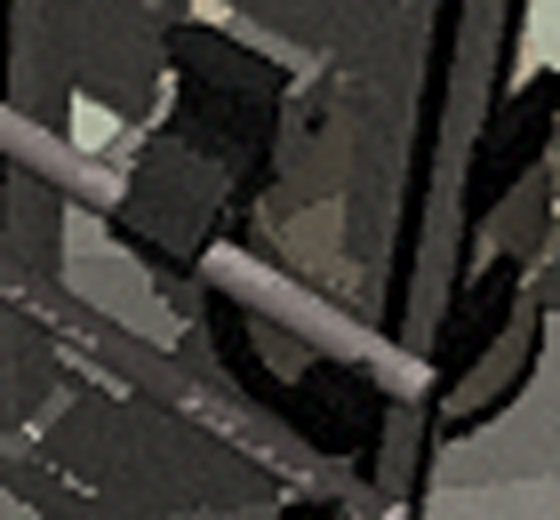

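The nose is over the upper bar (around (170,200) in the crop), upright and nearly seated. I'll keep lowering in 0.6 mm steps and watch the force.

```bash
python3 -m crank '[[0,0,0.015,0,255]]'| egrep 'ee_pos|force'
```

```text
ee_pos: [0.5191, 0.1611, 0.2839]
contact_force: [0.0, 0.3, -0.0]
```

```bash
python3 -m crank '[[0,0,0.015,0,255]]'| egrep 'ee_pos|force'
```

```text
ee_pos: [0.5192, 0.1611, 0.284]
contact_force: [-0.3, 0.9, -0.7]
```

```bash
python3 -m crank '[[0,0,0.015,0,255]]'| egrep 'ee_pos|force'
```

```text
ee_pos: [0.5191, 0.1611, 0.2839]
contact_force: [-0.5, 0.3, -0.6]
```

```bash
python3 -m crank '[[0,0,0.015,0,255]]'| egrep 'ee_pos|force'
```

```text
ee_pos: [0.5192, 0.1611, 0.2839]
contact_force: [-0.9, 0.4, 0.2]
```

The pawl is seated at TCP z = 0.2839: the load on the tool fell to about 0 and the height stopped changing. I'll hold briefly, then release.

```bash
python3 -m crank '[[0,0,0,0,255],[0,0,0,0,255],[0,0,0,0,255]]'; python3 -m crank '[[0,0,0,0,200],[0,0,0,0,150],[0,0,0,0,60],[0,0,0,0,0],[0,0,0,0,0],[0,0,0,0,0],[0,0,0,0,0]]'; python3 - <<'E'
from h import *
a=viewer.capture("scene")[125:300,265:405,::-1];cv2.imwrite("pics/s4.png",cv2.resize(a,None,fx=3.4,fy=3.4))
cv2.imwrite("pics/w5.png",viewer.capture("wrist")[:,:,::-1])
E
```

```text
time: 9.05
ee_pos: [0.5191, 0.1611, 0.284]
orientation: [-0.008, 0.763, 0.646, 0.006]
contact_force: [1.0, -0.1, -2.7]
width: 0.176
time: 9.75
ee_pos: [0.5191, 0.1611, 0.2848]
orientation: [-0.008, 0.763, 0.647, 0.006]
contact_force: [-0.5, -0.2, 0.4]
width: 1.0
```

View pics/s4.png

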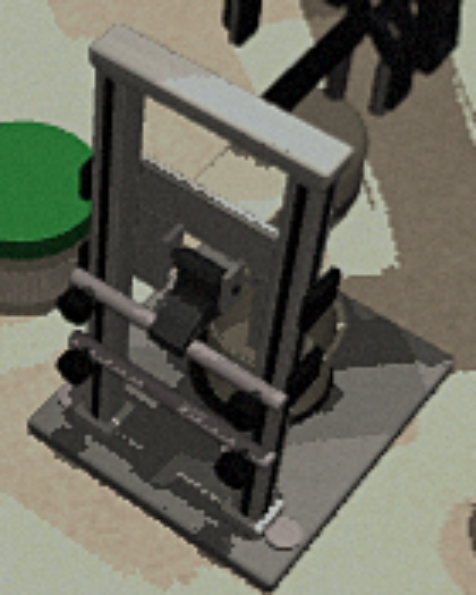

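View pics/w5.png

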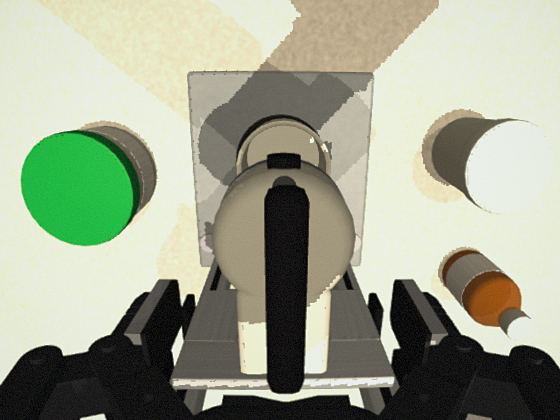

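The head stays up on the upper bar with its nose at (178,330) on the bar. The jaws are open and clear on both sides of the handle. I'll back off upward.

```bash
python3 -m crank '[[0,0,-0.4,0,0],[0,0,-0.8,0,0],[0,0,-0.8,0,0],[0,0,-0.8,0,0],[0,0,0,0,0],[0,0,0,0,0],[0,0,0,0,0]]'; python3 - <<'E'
from h import *
a=viewer.capture("scene")[:,:,::-1];cv2.imwrite("pics/s5.png",cv2.resize(a[125:300,265:405],None,fx=3.4,fy=3.4))
cv2.imwrite("pics/s5f.png",a);cv2.imwrite("pics/t5.png",viewer.capture("top")[:,:,::-1])
E
```

```text
time: 10.55
ee_pos: [0.5186, 0.1582, 0.3997]
orientation: [-0.008, 0.763, 0.646, 0.005]
contact_force: [-0.1, -0.4, -0.2]
width: 1.001
```

View pics/s5.png

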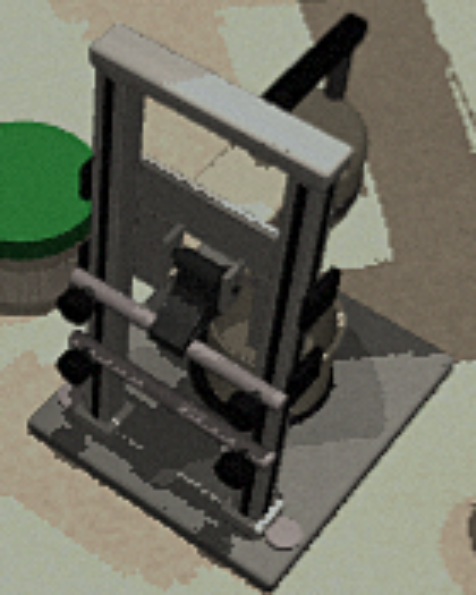

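View pics/s5f.png

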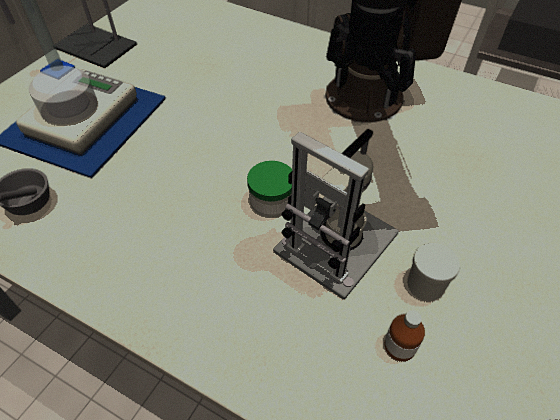

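The head hangs on the upper bar with the pawl upright on it (nose at (178,330) in the crop). The handle is free, the gripper is clear, and the pots (270,190) and (432,272) and the bottle (405,337) are where they started. Handing in.

```bash
python3 -c "
from bench import ctrl
print(ctrl.sign_off())"
```

```text
the job is handed in; nothing more can be done
None
```

The mixer head now hangs on the upper catch bar and the job is handed in; no verdict was reported.

- **Lift:** I gripped the handle and raised it about 89 mm. In the scene picture at about 80 mm the pawl was already above the bar and looked upright.
- **Lowering:** I finished in roughly 0.6 mm steps. At about 60.5 mm of lift the load on the tool fell from about 7 N to about 0 and the handle stopped moving. My picture estimate of the bar spacing was 61–62 mm, which agrees.
- **Release:** A last still hold before opening showed about 2.7 N back on the tool, so the pawl was carrying most of the weight but perhaps not all of it then. I then opened the jaws and backed off about 115 mm upward.

**Last checks:** The scene picture after backing off shows the pawl upright on the upper bar, the head at the same height as just after release, and the gripper clear with about zero force. The two pots and the bottle look unmoved by eye, but I did not measure them. The jar is partly hidden in the last view. I could not read the pawl force directly; it is inferred from the load on the tool.

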